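Set the contact grill's lid brake so the open lid holds

ROBOT

A 6-joint arm with a two-finger parallel gripper is mounted at the origin on a cart in front of the work surface, level with it; the furniture and walls round the work are solid. World frame = base frame: x ahead of the robot, y to its left, z up, the work surface at z = 0. Lengths are in mm, angles in rad, forces in N, time in s.
With the tool pointing down it reaches from about 375 to 975 mm from the base axis. Payload 3.8 kg.
Tool frame: the origin (TCP) lies midway between the tips of the shut fingers; the grasp point (between the pads) lies 19 mm behind it; z points along the fingers, y is the line along which they close (so a half turn about z gives the same grasp; the last joint's range is limited). The gripper opens to 85 mm and grips with 20 to 120 N. Pads are 22 mm wide; open, the fingers measure 114 mm over their backs; the gripper's body (76 mm by 85 mm) begins 54 mm behind the grasp point. The pads swing forward as they close: fully open they stand 13 mm farther back than shut.
Start: joints at [-1.243, 0.264, 1.604, -0, 1.274, -0.037], TCP at [240.809, -630.578, 231.28] pointing down, gripper open.
Joint ranges: [-2.63, 2.63], [-0.94, 2.18], [0.31, 2.57], [-1.31, 4.45], [0, 2.66], [-2.55, 2.55]. Speed limits (rad/s): [2.57, 2.57, 3.14, 3.14, 3.14, 3.14].

INTERFACE

Orientations are given as a rotation vector (axis times angle).
In Python, from workcell import robot gives the robot as it stands. The module is installed in compiled form; this text tells all that it offers.
- The arm moves only by the tool carry_out, never from a script. Its argument "steps" is one flat list of numbers, 4 for each row, row after row: the shift along the tool's x, y, z in m, then the turn about the tool's z in degrees. A call has 1 to 10 rows; each row shifts and turns the commanded pose from where the row before left it, along the tool's axes as they then stand; what a row does not reach is not made up. A row lasts 1/8 s, in which the tool goes at most 62.5 mm and 10.7 degrees, less where a joint would pass 70% of its speed; a pose out of reach is approached as far as the arm can. A call with a gripper value outside its range is refused whole. "fingers" is the opening, from 0 (shut) to 1 (fully open), set as the call begins (left out, the last holds). The fingers move at their own pace and stop on an object; "squeeze" is the grip in N (left out, the last holds). Time passes only in rows, so rows that do not move let the fingers close. It gives the time, the measured TCP pose, the force, the opening and the grip force at its end, in the units of the state.
- robot.state(): the state, without advancing time (a new reading comes with each control period).
- robot.grab_frame(name): name is "scene" or "top" or "wrist"; returns a dict with "img" (420x560x3 uint8, blue, green, red), "vfov" (degrees; the focal length in pixels is half the picture's height over the tangent of half this angle, whatever the lens; pixels are square), "cx", "cy" (the principal point, pixels), "rvec" (rotation vector, rad) and "tvec" (3), from world to camera coordinates, as OpenCV has them. Camera axes: x right, y down, z forward; pixel columns grow to the right and rows downward; lengths in mm; the calibration is good to about 2 mm. A picture is of the moment at which its call begins. There is no depth.
- robot.close_job(): hands the job in; it is judged then, once.
Trained networks look in a picture, given as the dict that the camera call returned (one of the last four; its "shot" number tells which), for a name from the list of things; names that differ only in an ending like _2 or _b are one class to them, and where a whole thing is asked for, a point or a joint stands for the part that bears it (a point fixed in the world has none). Each returns a list of dicts, best first, with "conf" (0 to 1); they miss things now and then, are a little off and sometimes report something else, mostly with a low value. They report only what shows in the picture. A call takes as long as a camera call.
- robot.find_in(thing, picture): "box" ([left, top, width, height] in pixels, round what is visible of it).
- robot.place_of(thing, picture): "point" ([column, row] in pixels: a listed point, or the origin of a listed thing).
The state is a dict: "t": time; "q": joint angles; "joint_velocities": joint speeds; "tau": joint torques, N m; "tool_pos": TCP position; "eef_rot": TCP orientation; "contact_force": force on the tool from outside, world axes, zero at the start; "ft_torque": the same for the moment, N m; "grip_width": finger opening in mm; "finger_force": force on a finger pad.
Only numpy, scipy, OpenCV 4.12 (cv2) and the standard library are available. Lean on these libraries where they do the work, as an engineer would, in place of code of your own. Each camera call takes 0.05 s, during which the arm holds its last target. There are 200 camera calls.

TASK

The lid of the contact grill drops shut because its hinge brake is slack: draw the red-gripped brake lever forward and down until the brake bites firmly enough for the lid to stay where it is put, but no harder, so that the lid need not be forced. Then lift the lid by its handle to about half open and let go to see that it stays; if it sinks, tighten a little more and try again. Finally press straight down on the handle bar with a closed fingertip, steadily at about half a kilo (5 N), to prove that the lid does not sink, and leave it standing half open by itself, the other things undisturbed.

Things in the scene. Friction and masses are not known exactly. Their poses are not given: they have to be found in the camera images.
- grill: contact grill, steel and black, 236 x 250 mm, lid top 98 mm high when shut, standing firm. Origin under the middle of its base; x to its rear (hinge side), y to its left, z up; the handle is at its front (-x). Hinge axis along y at x = 95, z = 80 mm. Hinge towers 60 mm deep, 110 mm high stand left and right of the lid's rear; the brake lever is outside the right one
- grill_lid: the grill's lid with handle, 0.7 to 1.05 kg. Origin on the hinge axis at mid-width; axes as the grill's when shut (as at the start). Opens about +y, front going up, 72 degrees at most: the angle of its z to the vertical is its opening. Brake slack: it falls shut, lifting takes 3 to 6 N at the bar. Brake set right: it stays, lifting takes 10 to 18 N; pressed too hard it lets go and drops
- handle_bar (a point): middle of the lid's grip bar: black, round, 16 mm diameter, 136 mm long along the lid's y, at x = -190, z = 68 mm in the lid's frame (148 mm above the worktop when shut), 42 mm of air under it. To be pinched from above firmly (50 N or more), fingers before and behind it; its sleeve turns, so the fingers may stay upright as the lid swings. Axes as the lid's
- brake_lever: brake lever outside the right hinge tower. Origin on the hinge axis; z points along the lever to its grip, y as the grill's. Slack it leans 14 to 21 degrees forward of upright; drawn to the grill's front and down it tightens the hinge brake, up to 106 degrees from upright, and stays where it is left. Drawn back up it slackens
- lever_grip (a point): middle of the lever's red round grip, 14 mm diameter, 36 mm long along y, sticking out to the right at the lever's end: y = -30, z = 70 mm in the lever's frame. To be pinched from above, fingers before and behind it; its sleeve turns, so the fingers may stay upright as the lever swings
- brake_core: the brake, hidden in the right hinge tower, origin on the hinge axis. Slack, the lever takes 9.5 to 10.5 N at its grip (after 0.15 rad of take-up). At 28 to 63 degrees from upright (differs each time) the brake bites and the pull begins to rise. Right is 4.5 to 6 N above slack, about 0.42 to 0.6 rad past the bite; with less the lid may sink, with over 6.5 N or 0.65 rad it is too tight
- tin: flat yellowish oval-cornered food tin, 63 x 105 x 25 mm, lying on the hob; bystander, origin under it
- mug: cream mug with dots, 92 x 127 x 93 mm, on the hob; bystander, origin under it
- teaspoon: steel teaspoon 130 mm long, lying right of the grill; bystander, origin under it
- pepper_mill: wooden pepper mill, 58 mm across, 170 mm high, on the hob's rear right; bystander, origin under it
- oil_bottle: tall glass oil bottle, 61 mm across, 268 mm high, on the hob's rear right; bystander, origin under it
- onion: red onion, 78 mm, on the chopping board on the hob; bystander, origin under it
- lemon: lemon, 72 mm, on the chopping board on the hob; bystander, origin under it

How it is judged:
By the outcome, as a careful person would: the job done as asked, in the order asked, and still so for the second after the job is handed in, with the robot touching nothing.
It also fails if it takes over 72 s, if anything falls off the work surface, if the arm or the gripper's body presses on something with over 40 N, if the wrist force passes 120 N, or if a joint passes its speed limit or range.

## Working session

There is one attempt and no reset: what is moved stays moved. The work goes in short steps, Python scripts to look and compute and a tool call to move; the robot and the scene stay as the last step left them, time stands still between calls to the robot, and variables do not carry over. Pictures are saved under pics/ and viewed, at most 10 in all, crops included, and the job is handed in when it is done.

Besides the shell and the picture viewer there is one more tool, called after "Emit:" as name(argument=value, ...) on one line, values as JSON. carry_out: Moves the arm, as the interface text tells. Its arguments: {"type":"object","properties":{"steps":{"type":"array","items":{"type":"number"}},"fingers":{"type":"number"},"squeeze":{"type":"number"}},"required":["steps"]}

```bash
mkdir -p pics; cat > h.py <<'E'
import numpy as np, cv2
from workcell import robot
from scipy.spatial.transform import Rotation as R
def cam(f):
    h=f["img"].shape[0]; F=h/2/np.tan(np.radians(f["vfov"])/2)
    K=np.array([[F,0,f["cx"]],[0,F,f["cy"]],[0,0,1.]])
    M=cv2.Rodrigues(np.array(f["rvec"],float))[0]; return K,M,np.array(f["tvec"],float).reshape(3,1)
def tri(fs,ps):
    A=[]
    for f,p in zip(fs,ps):
        K,M,t=cam(f); P=K@np.hstack([M,t])
        A+= [p[0]*P[2]-P[0], p[1]*P[2]-P[1]]
    A=np.array(A); x=np.linalg.svd(A/np.linalg.norm(A[:,:3],axis=1)[:,None])[2][-1]; return x[:3]/x[3]
def proj(f,X):
    K,M,t=cam(f); v=K@(M@np.reshape(X,(3,1))+t); return (v[:2]/v[2]).ravel()
def onz(f,p,z):
    K,M,t=cam(f); d=M.T@np.linalg.inv(K)@np.array([p[0],p[1],1.]); c=(-M.T@t).ravel(); return c+d*(z-c[2])/d[2]
E
cat > a.py <<'E'
from h import *
fs={n:robot.grab_frame(n) for n in("scene","top","wrist")}
s=robot.state(); print({k:np.round(v,3) for k,v in s.items()})
for n,f in fs.items(): cv2.imwrite(f"pics/{n}0.png",f["img"])
D={}
for th in("grill","grill_lid","handle_bar","brake_lever","lever_grip","brake_core","teaspoon","pepper_mill","oil_bottle","mug","tin"):
    for n,f in fs.items():
        r=robot.place_of(th,f)
        if r and r[0]["conf"]>.3: D[th,n]=r[0]; print(th,n,np.round(r[0]["point"],1),round(r[0]["conf"],2))
    if (th,"scene") in D and (th,"top") in D:
        a=[fs["scene"],fs["top"]];p=[D[th,"scene"]["point"],D[th,"top"]["point"]]
        X=tri(a,p);print("  ",X.round(1),[ (proj(f,X)-q).round(1) for f,q in zip(a,p)])
E
python3 a.py; python3 -c "
import cv2,numpy as np
a=cv2.imread('pics/scene0.png');b=cv2.imread('pics/top0.png')
"
```

```text
{'t': np.float64(0.15), 'q': array([-1.243,  0.265,  1.605,  0.   ,  1.274, -0.037]), 'joint_velocities': array([ 0.   , -0.002, -0.003, -0.   , -0.001, -0.   ]), 'tau': array([ 1.0000e-03, -5.1590e+01, -3.6796e+01,  0.0000e+00,  8.0000e-03,
        0.0000e+00]), 'tool_pos': array([ 240.648, -630.024,  230.229]), 'eef_rot': array([-3.088, -0.57 ,  0.   ]), 'contact_force': array([-0.759, -0.482,  0.684]), 'ft_torque': array([ 0.055, -0.02 , -0.014]), 'finger_force': np.float64(0.0), 'grip_width': np.float64(85.433)}
grill scene [331.4 225.4] 0.96
grill top [332.2 243.1] 0.59
   [ 491.7 -210.8  -17. ] [array([-1.6, -0.2]), array([0.6, 1.4])]
grill_lid scene [318.8 184.7] 0.95
grill_lid top [348.  219.3] 0.71
   [ 567.4 -245.9  120.2] [array([-0.4, -0.1]), array([0.2, 0.4])]
handle_bar scene [341.4 208.6] 0.59
handle_bar top [134.  260.8] 0.65
   [353.  310.9 532.6] [array([-34.8, -14.3]), array([ 3.9, 33.2])]
brake_lever scene [358.5 184.8] 0.59
brake_lever top [385.8 248.6] 0.57
   [ 466.4 -384.5   70.1] [array([-1.3, -0.1]), array([0.6, 1.3])]
lever_grip scene [370.1 173.5] 0.38
lever_grip top [396.5 260.2] 0.45
   [ 428.8 -401.   126.6] [array([-0.2, -0. ]), array([0.1, 0.2])]
brake_core top [330.2 244.5] 0.32
teaspoon top [426.  251.3] 0.59
pepper_mill scene [223.6 251.1] 0.58
pepper_mill top [240.6 177.4] 0.87
   [740.8 129.    9.1] [array([-0.9, -0.2]), array([0.3, 0.8])]
oil_bottle scene [205.3 251.3] 0.66
oil_bottle top [234.7 165.1] 0.82
   [7.951e+02 1.542e+02 4.000e-01] [array([0.4, 0.1]), array([-0.2, -0.4])]
mug scene [233.9 374.8] 0.77
mug top [134.7 258.5] 0.97
   [444.8 514.7  -1.4] [array([-0.8, -0.2]), array([0.2, 0.5])]
tin scene [287.2 303.3] 0.79
tin top [217.  258.6] 0.64
   [441.6 214.8  -0.6] [array([-0.7, -0.1]), array([0.2, 0.5])]
```

View pics/scene0.png

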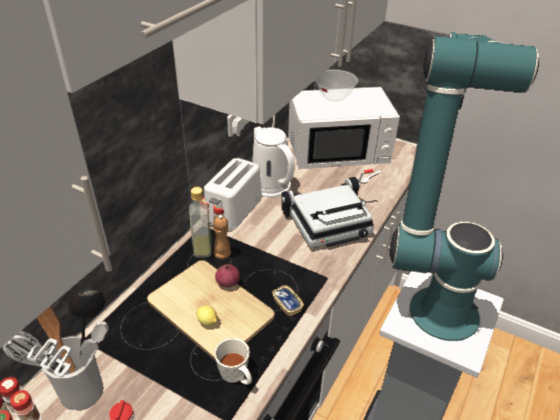

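View pics/top0.png

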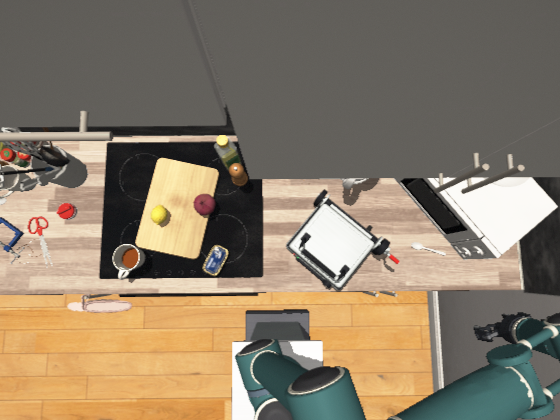

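The scene picture shows the grill with its lid shut: red grip near (368,172), bar near (340,214). In the top picture the red grip is at (393,259) and the bar runs from (303,238) to (343,272), so the grill's yaw is about -37°. I'll move the wrist camera over it.

Emit:
carry_out(steps=[0.032,-0.028,-0.015,0,0.032,-0.028,-0.015,0,0.032,-0.028,-0.015,0,0.032,-0.028,-0.015,0,0.032,-0.028,-0.015,0,0.032,-0.028,-0.015,0,0.032,-0.028,-0.015,-8,0,0,0,-8,0,0,0,-8,0,0,0,-8], fingers=0.5)

```text
t: 3.05
tool_pos: [380.3, -367.3, 336.6]
eef_rot: [2.809, 1.406, 0.0]
contact_force: [0.3, -0.4, 0.1]
grip_width: 42.3
finger_force: 0.0
```

```bash
cat > b.py <<'E'
from h import *
import sys
tag=sys.argv[1]
fs={n:robot.grab_frame(n) for n in("scene","top","wrist")}
s=robot.state(); print(s["t"],np.round(s["tool_pos"],1),np.round(s["eef_rot"],3))
cv2.imwrite(f"pics/w{tag}.png",fs["wrist"]["img"])
for th in sys.argv[2:]:
    a=[];p=[]
    for n,f in fs.items():
        r=robot.place_of(th,f)
        if r: print(th,n,np.round(r[0]["point"],1),round(r[0]["conf"],2))
        if r and r[0]["conf"]>.3: a.append(f);p.append(r[0]["point"])
    if len(a)>1:
        X=tri(a,p);print("  ",X.round(1),[ (proj(f,X)-q).round(1) for f,q in zip(a,p)])
A=[cv2.resize(fs["scene"]["img"][150:260,260:400],None,fx=2.8,fy=2.8),cv2.resize(fs["top"]["img"][180:290,275:415],None,fx=2.8,fy=2.8)]
cv2.imwrite(f"pics/c{tag}.png",np.hstack(A))
E
python3 b.py 1 grill grill_lid handle_bar lever_grip brake_lever teaspoon
```

```text
3.2 [ 380.1 -367.5  336.4] [2.814 1.396 0.   ]
grill scene [328.  223.8] 0.96
grill top [328.5 244.1] 0.66
grill wrist [274.9  23.1] 0.75
   [ 494.7 -197.2   -2.8] [array([-0.2,  0.4]), array([ 1.1, -0.6]), array([-2.4, -1. ])]
grill_lid scene [320.3 188.9] 0.76
grill_lid top [348.5 220.3] 0.62
grill_lid wrist [356.4  10.1] 0.68
   [ 566.3 -260.8   87.4] [array([-0.5,  0.8]), array([2.3, 0.8]), array([-0.9, -6.5])]
handle_bar scene [343.6 206.9] 0.73
handle_bar top [317. 261.] 0.75
   [ 424.7 -134.9  153.3] [array([-1.4, -0.1]), array([0.5, 1.3])]
lever_grip scene [203.5 253.2] 0.46
lever_grip wrist [329.4 173.7] 0.85
   [ 1386.6 -1260.2 -2369.4] [array([62. , 73.9]), array([ 98.4, -29.9])]
brake_lever scene [357.2 184.3] 0.37
brake_lever top [386.9 249.9] 0.58
brake_lever wrist [341.5 142.7] 0.66
   [ 467.4 -382.6   74. ] [array([-0.3, -0.2]), array([-0.8, -0.3]), array([-0.4,  2.9])]
teaspoon scene [370.8 176.4] 0.4
teaspoon top [427.8 249.6] 0.46
teaspoon wrist [393.8 226.4] 0.62
   [ 470.1 -555.4    1.9] [array([-0., -0.]), array([-0.1, -0.3]), array([-0.6,  0.6])]
```

View pics/w1.png

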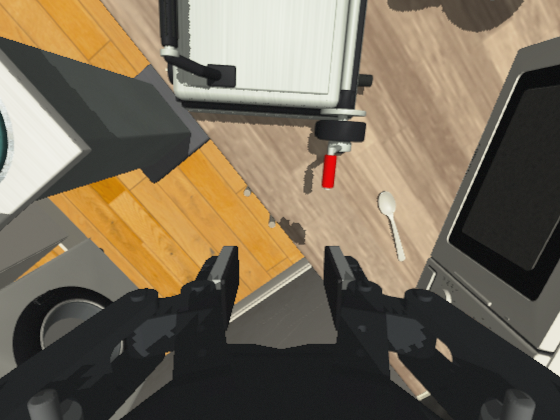

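View pics/c1.png

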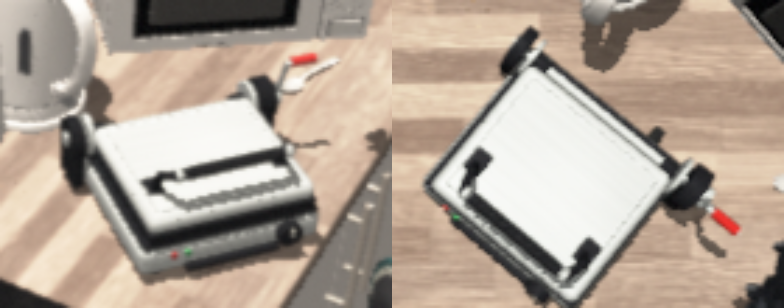

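The wrist picture shows the red grip centred at (329,172) and the crops put it at scene (368,171) and top (394,259). The handle is in front and the lid is shut. The grill's yaw works out at -41.6°, and I'll triangulate the grip from these pixels.

```bash
cat > c.py <<'E'
from h import *
fs={n:robot.grab_frame(n) for n in("scene","top","wrist")}
def redc(f,box):
    x0,y0,x1,y1=box; im=f["img"][y0:y1,x0:x1].astype(int); m=(im[...,2]>130)&(im[...,1]<70)&(im[...,0]<70)
    cnt=max(cv2.findContours(m.astype(np.uint8),0,1)[0],key=cv2.contourArea)
    r=cv2.minAreaRect(cnt); print(r); return np.array(r[0])+[x0,y0]
if __name__=="__main__":
    ps=[redc(fs["scene"],(355,160,385,185)),redc(fs["top"],(380,245,410,270)),redc(fs["wrist"],(300,130,360,210))]
    a=list(fs.values())
    X=tri(a,ps); print(ps,X,[ (proj(f,X)-q).round(1) for f,q in zip(a,ps)])
    s=robot.state(); T=R.from_rotvec(s["eef_rot"]).as_matrix(); print(s["tool_pos"],T.round(3)); print("in tool",T.T@(X-s["tool_pos"]))
    for yaw in (-40.5,-41.6,-42.5):
        c,n=np.cos(np.radians(yaw)),np.sin(np.radians(yaw)); ex=np.array([c,n]);ey=np.array([-n,c])
        for nm,H in(("lid",[566.3,-260.8]),("lev",[467.4,-382.6]),):
            d=X[:2]-H; print(yaw,nm,"ex",d@ex,"ey",d@ey)
E
python3 c.py
```

```text
((13.5, 11.000000953674316), (0.9805806875228882, 5.295135974884033), 78.69007110595703)
((13.829269409179688, 13.963415145874023), (9.995121002197266, 2.967301607131958), 38.65980911254883)
((28.72054672241211, 40.6547966003418), (11.724696159362793, 32.4522819519043), 6.009006023406982)
[array([368.5       , 171.00000095]), array([393.82926941, 258.96341515]), array([328.72054672, 170.6547966 ])] [ 432.58211348 -385.61247745  146.23216406] [array([-0.4, -0.1]), array([-0.2,  0.2]), array([-0. ,  1.2])]
[ 380.14422103 -367.53801294  336.25596482] [[ 0.603  0.798 -0.   ]
 [ 0.798 -0.603  0.   ]
 [ 0.    -0.    -1.   ]]
in tool [ 17.21264205  52.73481944 190.02164998]
-40.5 lid ex -20.62065873025672 ey -181.75097286812834
-40.5 lev ex -24.51928101903005 ey -24.90311427818941
-41.6 lid ex -17.12770476008555 ey -182.11334227516713
-41.6 lev ex -24.036686310823814 ey -25.369232421139266
-42.5 lid ex -14.26507970382221 ey -182.359905697564
-42.5 lev ex -23.635238380888378 ey -25.7436545409021
```

Height 146 mm and the forward lean of about 19° agree with the text. I'll approach from above.

Emit:
carry_out(steps=[0,0,0,4.5,0.0063,0.017,0.015,0,0.0063,0.017,0.025,0,0.0064,0.0172,0.03,0,0,0,0.04,0,0,0,0.04,0,0,0,0.02,0,0,0,0,0])

```text
t: 5.25
tool_pos: [430.2, -386.5, 164.7]
eef_rot: [-2.863, -1.287, 0.002]
contact_force: [0.3, -0.6, 0.2]
grip_width: 42.7
finger_force: 0.0
```

```bash
python3 b.py 2 lever_grip; python3 - <<'E'
from h import *
s=robot.state(); T=R.from_rotvec(s["eef_rot"]).as_matrix(); print("in tool",T.T@(np.array([432.58,-385.6,146.2])-s["tool_pos"]),s["contact_force"])
E
```

```text
5.4 [ 432.1 -388.4  168.4] [2.863e+00 1.286e+00 2.000e-03]
lever_grip scene [317.3 189. ] 0.73
lever_grip top [394.6 262. ] 0.43
lever_grip wrist [279.8 242.2] 0.88
   [ 492.7 -375.9   92. ] [array([33.3, -9.9]), array([ -9.4, -20.1]), array([ 53.1, -91.8])]
in tool [ 2.40112472 -1.4030861  22.13313755] [-0.28812994 -0.19423418  0.92686416]
```

View pics/w2.png

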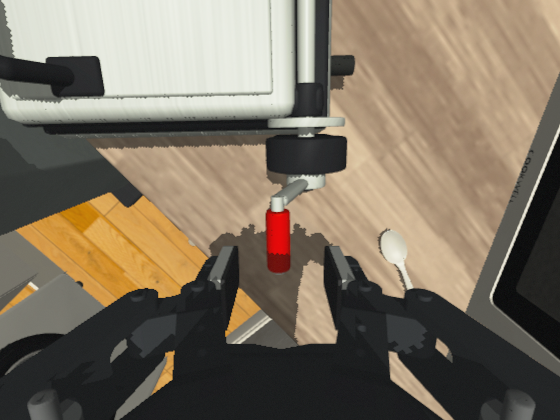

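The grip sits centred between the fingers, at (279,240), and the yaw is well aligned. I'll go down and pinch.

Emit:
carry_out(steps=[0,-0.001,0.014,0,0,0,0.014,0,0,0,0.013,0,0,0,0,0,0,0,0,0])

```text
t: 6.18
tool_pos: [430.4, -386.7, 125.1]
eef_rot: [-2.865, -1.288, 0.0]
contact_force: [-1.0, -0.2, 0.3]
grip_width: 42.4
finger_force: 0.0
```

Emit:
carry_out(steps=[0,0,0,0,0,0,0,0,0,0,0,0,0,0,0,0,0,0,0,0,0,0,0,0,0,0,0,0], fingers=0, squeeze=50)

```text
t: 7.05
tool_pos: [430.5, -387.0, 125.9]
eef_rot: [2.865, 1.288, 0.0]
contact_force: [-0.9, 0.3, 5.9]
grip_width: 11.9
finger_force: 48.9
```

```bash
cat > f.py <<'E'
from h import *
# hinge estimate from grip + lever angle; a0 given on cmd line optional
s=robot.state(); T=R.from_rotvec(s["eef_rot"]).as_matrix()
p=np.array(s["tool_pos"])-19*T[:,2]
ex=T[:,1]  # grill x ~ tool y
F=np.array(s["contact_force"])
print("t",round(s["t"],2),"tcp",np.round(s["tool_pos"],1),"tool F",(T.T@F).round(2),"w",s["grip_width"],s["finger_force"], "yaw",np.degrees(np.arctan2(ex[1],ex[0])).round(2),"ex.p",(ex@p).round(1),"z",p[2].round(1))
E
python3 f.py
```

```text
t 7.05 tcp [ 430.5 -387.   125.9] tool F [-0.38 -0.9  -5.89] w 11.891343881283918 48.94556522369385 yaw -41.59 ex.p 579.0 z 144.9
```

```bash
python3 -c "
import numpy as np
r=np.radians
for a in np.arange(17.5,100,3): print(a+3,'half-row dy',round(-35*(np.sin(r(a+3))-np.sin(r(a)))/1000,5),'dz',round(35*(np.cos(r(a))-np.cos(r(a+3)))/1000,5))"
```

```text
20.5 half-row dy -0.00173 dz 0.0006
23.5 half-row dy -0.0017 dz 0.00069
26.5 half-row dy -0.00166 dz 0.00077
29.5 half-row dy -0.00162 dz 0.00086
32.5 half-row dy -0.00157 dz 0.00094
35.5 half-row dy -0.00152 dz 0.00102
38.5 half-row dy -0.00146 dz 0.0011
41.5 half-row dy -0.0014 dz 0.00118
44.5 half-row dy -0.00134 dz 0.00125
47.5 half-row dy -0.00127 dz 0.00132
50.5 half-row dy -0.0012 dz 0.00138
53.5 half-row dy -0.00113 dz 0.00144
56.5 half-row dy -0.00105 dz 0.0015
59.5 half-row dy -0.00097 dz 0.00155
62.5 half-row dy -0.00089 dz 0.0016
65.5 half-row dy -0.0008 dz 0.00165
68.5 half-row dy -0.00072 dz 0.00169
71.5 half-row dy -0.00063 dz 0.00172
74.5 half-row dy -0.00054 dz 0.00175
77.5 half-row dy -0.00044 dz 0.00178
80.5 half-row dy -0.00035 dz 0.0018
83.5 half-row dy -0.00026 dz 0.00181
86.5 half-row dy -0.00016 dz 0.00183
89.5 half-row dy -6e-05 dz 0.00183
92.5 half-row dy 3e-05 dz 0.00183
95.5 half-row dy 0.00013 dz 0.00183
98.5 half-row dy 0.00022 dz 0.00182
101.5 half-row dy 0.00032 dz 0.0018
```

Emit:
carry_out(steps=[0,-0.0017,0.0006,0,0,-0.0017,0.0006,0])

```text
t: 7.3
tool_pos: [430.5, -386.9, 126.0]
eef_rot: [2.859, 1.284, 0.005]
contact_force: [5.9, -5.3, 4.4]
grip_width: 12.4
finger_force: 48.8
```

Emit:
carry_out(steps=[0,-0.0017,0.0007,0,0,-0.0017,0.0007,0])

```text
t: 7.55
tool_pos: [429.7, -386.2, 125.6]
eef_rot: [2.855, 1.282, 0.009]
contact_force: [8.6, -7.6, 3.9]
grip_width: 12.1
finger_force: 48.8
```

Emit:
carry_out(steps=[0,-0.0017,0.0008,0,0,-0.0016,0.0008,0])

```text
t: 7.8
tool_pos: [427.4, -384.2, 124.4]
eef_rot: [2.854, 1.282, 0.009]
contact_force: [8.5, -6.5, 6.7]
grip_width: 12.4
finger_force: 48.9
```

Emit:
carry_out(steps=[0,-0.0016,0.0009,0,0,-0.0016,0.0008,0])

```text
t: 8.05
tool_pos: [425.0, -382.2, 123.1]
eef_rot: [2.854, 1.282, 0.009]
contact_force: [8.0, -6.3, 7.8]
grip_width: 12.7
finger_force: 49.1
```

```bash
python3 f.py
```

```text
t 8.05 tcp [ 425.  -382.2  123.1] tool F [ 0.59 10.3  -7.63] w 12.713422207502598 49.05050754547119 yaw -41.62 ex.p 573.3 z 142.1
```

Emit:
carry_out(steps=[0,-0.0016,0.0009,0,0,-0.0016,0.001,0])

```text
t: 8.3
tool_pos: [422.5, -380.2, 121.5]
eef_rot: [2.854, 1.282, 0.008]
contact_force: [6.6, -5.6, 9.9]
grip_width: 12.2
finger_force: 49.2
```

Emit:
carry_out(steps=[0,-0.0015,0.001,0,0,-0.0015,0.001,0])

```text
t: 8.55
tool_pos: [420.1, -378.1, 119.7]
eef_rot: [2.854, 1.282, 0.008]
contact_force: [5.3, -5.4, 10.9]
grip_width: 12.1
finger_force: 49.4
```

Emit:
carry_out(steps=[0,-0.0015,0.0011,0,0,-0.0014,0.0011,0])

```text
t: 8.8
tool_pos: [417.7, -376.0, 117.7]
eef_rot: [2.855, 1.283, 0.007]
contact_force: [3.6, -5.0, 12.7]
grip_width: 12.3
finger_force: 49.6
```

Emit:
carry_out(steps=[0,-0.0014,0.0012,0,0,-0.0014,0.0012,0])

```text
t: 9.05
tool_pos: [415.2, -374.0, 115.4]
eef_rot: [2.855, 1.283, 0.006]
contact_force: [2.7, -3.9, 15.4]
grip_width: 12.3
finger_force: 49.9
```

Emit:
carry_out(steps=[0,-0.0014,0.0012,0,0,-0.0013,0.0013,0])

```text
t: 9.3
tool_pos: [412.8, -371.9, 112.8]
eef_rot: [2.856, 1.284, 0.005]
contact_force: [0.1, -3.2, 14.9]
grip_width: 12.3
finger_force: 50.0
```

```bash
python3 f.py
```

```text
t 9.3 tcp [ 412.8 -371.9  112.8] tool F [ -2.35   2.35 -14.83] w 12.308496797130417 50.00368416309357 yaw -41.6 ex.p 556.7 z 131.8
```

```bash
cat > d.py <<'E'
from h import *
from scipy.optimize import least_squares
D=np.loadtxt("d.txt"); y=np.radians(-41.6); ex=np.array([np.cos(y),np.sin(y),0])
P=np.c_[D[:,:3]@ex, D[:,2]+19]; F=np.c_[D[:,3:6]@ex, D[:,5]]
g=lambda c:np.hypot(P[:,0]-c[0],P[:,1]-c[1])-c[2]
pri=lambda c:np.r_[g(c)/.2,(c[0]-600)/3,(c[1]-80)/2,(c[2]-70)/.5]
c=least_squares(pri,[600,80,70]).x; print("circle",c.round(1),"max res",abs(g(c)).max().round(2))
a=np.arctan2(c[0]-P[:,0],P[:,1]-c[1])
ft=F[:,0]*np.cos(a)+F[:,1]*np.sin(a); fr=-F[:,0]*np.sin(a)+F[:,1]*np.cos(a)
for r in zip(np.degrees(a).round(1),ft.round(1),fr.round(1)): print(*r)
E
cat > d.txt <<'E'
427.4 -384.2 124.4 8.5 -6.5 6.7
425.0 -382.2 123.1 8.0 -6.3 7.8
422.5 -380.2 121.5 6.6 -5.6 9.9
420.1 -378.1 119.7 5.3 -5.4 10.9
417.7 -376.0 117.7 3.6 -5.0 12.7
415.2 -374.0 115.4 2.7 -3.9 15.4
412.8 -371.9 112.8 0.1 -3.2 14.9
E
python3 d.py
```

```text
circle [601.   78.7  69.9] max res 0.04
22.2 12.4 2.2
24.9 12.5 2.8
27.9 12.3 4.7
30.9 12.1 5.5
33.9 12.1 7.2
37.2 13.0 9.5
40.5 11.4 9.9
```

Emit:
carry_out(steps=[0,-0.0021,0.0006,0,0,-0.0021,0.0006,0])

```text
t: 9.55
tool_pos: [410.9, -370.0, 110.9]
eef_rot: [2.853, 1.282, 0.008]
contact_force: [7.9, -8.8, 3.9]
grip_width: 12.5
finger_force: 48.9
```

Emit:
carry_out(steps=[0,-0.002,0.0007,0,0,-0.002,0.0007,0])

```text
t: 9.8
tool_pos: [409.3, -368.5, 109.3]
eef_rot: [2.85, 1.28, 0.011]
contact_force: [13.5, -12.2, -1.2]
grip_width: 12.3
finger_force: 48.6
```

Emit:
carry_out(steps=[0,-0.0019,0.0008,0,0,-0.0018,0.0009,0])

```text
t: 10.05
tool_pos: [408.1, -367.3, 107.7]
eef_rot: [2.847, 1.278, 0.014]
contact_force: [17.1, -15.8, -6.5]
grip_width: 12.3
finger_force: 48.6
```

Emit:
carry_out(steps=[0,-0.0015,0.0012,0,0,-0.0015,0.0012,0])

```text
t: 10.3
tool_pos: [406.7, -366.1, 105.7]
eef_rot: [2.845, 1.277, 0.015]
contact_force: [19.2, -15.9, -5.5]
grip_width: 12.6
finger_force: 48.6
```

```bash
python3 f.py
```

```text
t 10.3 tcp [ 406.7 -366.1  105.7] tool F [ 0.83 24.77  6.14] w 12.577951433110432 48.63069534301758 yaw -41.66 ex.p 549.6 z 124.6
```

Emit:
carry_out(steps=[0,-0.0004,0.002,0,0,-0.0004,0.002,0])

```text
t: 10.55
tool_pos: [404.6, -364.5, 102.0]
eef_rot: [2.848, 1.279, 0.012]
contact_force: [10.8, -10.6, 5.8]
grip_width: 12.2
finger_force: 49.6
```

Emit:
carry_out(steps=[0,-0.0004,0.002,0,0,-0.0004,0.002,0])

```text
t: 10.8
tool_pos: [402.6, -363.0, 98.2]
eef_rot: [2.851, 1.281, 0.009]
contact_force: [6.3, -7.7, 11.4]
grip_width: 12.6
finger_force: 50.2
```

```bash
python3 f.py
```

```text
t 10.8 tcp [ 402.6 -363.    98.2] tool F [ -1.58   9.97 -11.2 ] w 12.590062459376627 50.172046422958374 yaw -41.61 ex.p 543.6 z 117.2
```

```bash
cat >> d.txt <<'E'
410.9 -370.0 110.9 7.9 -8.8 3.9
409.3 -368.5 109.3 13.5 -12.2 -1.2
408.1 -367.3 107.7 17.1 -15.8 -6.5
406.7 -366.1 105.7 19.2 -15.9 -5.5
404.6 -364.5 102.0 10.8 -10.6 5.8
402.6 -363.0 98.2 6.3 -7.7 11.4
E
python3 d.py
```

```text
circle [599.6  77.9  69.9] max res 0.36
20.9 12.4 2.5
23.6 12.4 3.1
26.6 12.2 5.0
29.6 11.9 5.8
32.6 11.9 7.5
35.9 12.8 9.8
39.3 11.1 10.1
42.0 11.3 -5.0
44.2 12.2 -13.5
46.1 11.5 -21.3
48.3 12.5 -22.3
52.0 13.9 -8.3
55.7 15.0 -1.7
```

Emit:
carry_out(steps=[0,-0.001,0.0016,0,0,-0.0009,0.0016,0])

```text
t: 11.05
tool_pos: [401.2, -361.7, 95.2]
eef_rot: [2.851, 1.281, 0.009]
contact_force: [6.5, -7.4, 10.8]
grip_width: 12.6
finger_force: 50.2
```

Emit:
carry_out(steps=[0,-0.0009,0.0016,0,0,-0.0008,0.0016,0])

```text
t: 11.3
tool_pos: [399.9, -360.6, 92.2]
eef_rot: [2.851, 1.281, 0.009]
contact_force: [6.1, -7.0, 12.9]
grip_width: 12.3
finger_force: 50.3
```

Emit:
carry_out(steps=[0,-0.0008,0.0016,0,0,-0.0007,0.0017,0])

```text
t: 11.55
tool_pos: [398.7, -359.7, 89.1]
eef_rot: [2.851, 1.281, 0.009]
contact_force: [4.2, -6.2, 13.5]
grip_width: 12.2
finger_force: 50.4
```

```bash
python3 f.py
```

```text
t 11.55 tcp [ 398.7 -359.7   89.1] tool F [ -1.86   7.54 -13.36] w 12.201846520631664 50.43455421924591 yaw -41.61 ex.p 538.4 z 108.1
```

```bash
cat >> d.txt <<'E'
401.2 -361.7 95.2 6.5 -7.4 10.8
399.9 -360.6 92.2 6.1 -7.0 12.9
398.7 -359.7 89.1 4.2 -6.2 13.5
E
cat >> d.py <<'E'
m=abs(fr)<12
for mu in (0,.1):
  w=lambda v: v[0]+v[2]*np.maximum(0,a[m]-v[1])+mu*abs(fr[m])-ft[m]
  best=min((least_squares(w,[12,b,10],bounds=([9,.4,7],[14,1.15,14]),loss="soft_l1",f_scale=.5) for b in np.arange(.5,1.1,.1)),key=lambda r:r.cost)
  v=best.x; print("mu",mu,"F0 %.2f bite %.1f k %.1f"%(v[0],np.degrees(v[1]),v[2]),"past",(a[-1]-v[1]).round(3),"rise",(v[2]*(a[-1]-v[1])).round(2), best.cost)
E
python3 d.py|tail -9
```

```text
46.4 11.4 -21.3
48.6 12.4 -22.3
52.3 13.8 -8.4
56.0 14.9 -1.8
59.0 14.3 -2.8
61.8 15.7 -2.0
64.6 15.3 -0.8
mu 0 F0 12.09 bite 42.3 k 9.4 past 0.39 rise 3.65 1.2045897621707022
mu 0.1 F0 11.51 bite 42.7 k 10.4 past 0.382 rise 3.98 1.5615593876377871
```

Emit:
carry_out(steps=[0,-0.0007,0.0017,0,0,-0.0006,0.0017,0])

```text
t: 11.8
tool_pos: [397.6, -358.7, 85.8]
eef_rot: [2.852, 1.281, 0.009]
contact_force: [5.5, -5.8, 14.0]
grip_width: 12.5
finger_force: 50.6
```

Emit:
carry_out(steps=[0,-0.0006,0.0017,0])

```text
t: 11.92
tool_pos: [397.1, -358.3, 84.1]
eef_rot: [2.852, 1.281, 0.008]
contact_force: [4.7, -5.2, 15.3]
grip_width: 12.4
finger_force: 50.6
```

Emit:
carry_out(steps=[0,-0.0006,0.0017,0])

```text
t: 12.05
tool_pos: [396.7, -357.9, 82.5]
eef_rot: [2.852, 1.281, 0.008]
contact_force: [5.0, -5.5, 15.6]
grip_width: 12.5
finger_force: 50.7
```

```bash
python3 f.py
```

```text
t 12.05 tcp [ 396.7 -357.9   82.5] tool F [ -0.84   7.68 -15.46] w 12.453531192943894 50.66180169582367 yaw -41.6 ex.p 535.5 z 101.5
```

```bash
cat >> d.txt <<'E'
397.6 -358.7 85.8 5.5 -5.8 14.0
397.1 -358.3 84.1 4.7 -5.2 15.3
396.7 -357.9 82.5 5.0 -5.5 15.6
E
python3 d.py|tail -6
```

```text
64.8 15.3 -0.8
67.8 16.0 -2.1
69.2 16.8 -1.1
70.6 17.2 -1.8
mu 0 F0 12.08 bite 42.4 k 9.7 past 0.493 rise 4.77 1.3452944166118221
mu 0.1 F0 11.52 bite 44.4 k 11.5 past 0.458 rise 5.26 1.6902903130324263
```

Emit:
carry_out(steps=[0,0,0,0,0,0.0006,-0.0015,0,0,0.0006,-0.0015,0,0,0,0,0])

```text
t: 12.55
tool_pos: [396.6, -357.6, 82.6]
eef_rot: [2.854, 1.282, 0.007]
contact_force: [7.5, -9.1, 0.7]
grip_width: 12.4
finger_force: 49.3
```

```bash
python3 f.py
```

```text
t 12.55 tcp [ 396.6 -357.6   82.6] tool F [-1.85 11.64 -0.5 ] w 12.43117489697665 49.34771418571472 yaw -41.62 ex.p 535.0 z 101.6
```

Emit:
carry_out(steps=[0,0.002,0,0,0,0.002,0,0,0,0,0,0])

```text
t: 12.92
tool_pos: [396.6, -357.8, 82.4]
eef_rot: [2.861, 1.286, 0.001]
contact_force: [-2.5, -2.0, 9.6]
grip_width: 12.5
finger_force: 50.6
```

```bash
python3 f.py
```

```text
t 12.93 tcp [ 396.6 -357.8   82.4] tool F [-3.19 -0.47 -9.65] w 12.46431454045218 50.617268085479736 yaw -41.59 ex.p 534.5 z 101.4
```

Emit:
carry_out(steps=[0,0,-0.002,0,0,0,0,0])

```text
t: 13.18
tool_pos: [396.6, -357.6, 82.7]
eef_rot: [2.861, 1.286, 0.002]
contact_force: [3.3, -6.0, 0.6]
grip_width: 11.9
finger_force: 49.3
```

Emit:
carry_out(steps=[0,0,0,0,0,0,0,0,0,0,0,0,0,0,0,0,0,0,0,0], fingers=0.45)

```text
t: 13.8
tool_pos: [395.2, -355.5, 82.1]
eef_rot: [-2.865, -1.288, 0.0]
contact_force: [-0.1, 1.0, -0.6]
grip_width: 38.3
finger_force: 0.0
```

Emit:
carry_out(steps=[0,0,-0.02,0,0,0,-0.03,0,0,0,-0.04,0,0,0,-0.05,0,0,0,-0.05,0,0,0,-0.02,0,0,0,0,0])

```text
t: 14.68
tool_pos: [395.9, -356.2, 293.6]
eef_rot: [2.863, 1.287, 0.002]
contact_force: [0.1, -0.1, 0.1]
grip_width: 38.5
finger_force: 0.0
```

```bash
python3 b.py 3 handle_bar lever_grip grill grill_lid; python3 f.py;  python3 - <<'E'
from h import *
s=robot.state();f=robot.grab_frame("wrist")
im=f["img"].astype(int); m=((im[...,2]>130)&(im[...,1]<70)&(im[...,0]<70)).astype(np.uint8)
cnt=max(cv2.findContours(m,0,1)[0],key=cv2.contourArea); r=cv2.minAreaRect(cnt); print(r)
for z in (100,104):print("grip at z",z,onz(f,r[0],z), "ex", onz(f,r[0],z)[:2]@[.7478,-.6639])
E
```

```text
14.825 [ 394.4 -354.7  289.5] [-2.862e+00 -1.286e+00  2.000e-03]
handle_bar scene [342.6 209.1] 0.8
handle_bar top [320.1 264. ] 0.94
   [ 422.3 -143.8  137.5] [array([0.9, 0.1]), array([-0.4, -0.9])]
lever_grip scene [372.  186.9] 0.61
lever_grip top [383.3 269.6] 0.57
lever_grip wrist [285.2 189.1] 0.74
   [ 398.7 -360.   102.3] [array([ 0.4, -0.1]), array([-0.5,  0.1]), array([ 1.5, -0.3])]
grill scene [331.  225.1] 0.72
grill top [329.  244.2] 0.78
grill wrist [261.9  29.3] 0.75
   [ 491.7 -199.5   -6.5] [array([-2.2, -0.3]), array([1.1, 0.2]), array([-4.5,  3.4])]
grill_lid scene [319.1 189.1] 0.92
grill_lid wrist [346.3   5.5] 0.84
   [ 566.3 -262.4   86.9] [array([0.9, 0.5]), array([ 2.5, -3.3])]
t 15.43 tcp [ 395.3 -355.7  292.2] tool F [ 0.14  0.07 -0.24] w 38.19452880908707 0.0 yaw -41.6 ex.p 531.8 z 311.2
((283.0, 185.5), (31.0, 12.0), 90.0)
grip at z 100 [ 398.68607626 -356.36322742  100.        ] ex 534.7269945132681
grip at z 104 [ 399.19316496 -355.75974621  104.        ] ex 534.7055442674928
```

Emit:
carry_out(steps=[0.03,-0.021,0,0,0.03,-0.021,0,0,0.03,-0.021,0,0,0.03,-0.02,0,0,0.03,-0.02,0.02,0,0.026,-0.018,0.03,0,0,0,0,0,0,0,0,0])

```text
t: 16.48
tool_pos: [422.1, -144.1, 242.9]
eef_rot: [2.864, 1.288, 0.001]
contact_force: [-0.4, 0.5, 1.2]
grip_width: 38.4
finger_force: 0.0
```

```bash
python3 b.py 4 handle_bar;python3 f.py
```

```text
16.625 [ 422.4 -144.8  243.5] [2.865e+00 1.285e+00 2.000e-03]
handle_bar scene [341.9 209.1] 0.86
handle_bar top [318.1 262.6] 0.7
handle_bar wrist [272.6 201.9] 0.82
   [ 423.8 -136.7  142.5] [array([ 0.5, -0.1]), array([-0.4,  0. ]), array([ 1.7, -1. ])]
t 16.77 tcp [ 422.  -144.5  243. ] tool F [-0.59  0.29 -0.48] w 38.62251947559533 0.0 yaw -41.67 ex.p 411.6 z 262.0
```

View pics/w4.png

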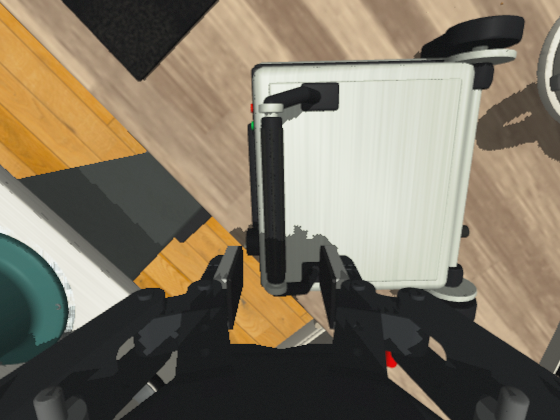

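The bar runs from (271,113) to (276,282) in the wrist picture, with its middle at (273,200), about 7 mm further left and 3 mm further forward than the TCP. I'll adjust, go down and pinch.

Emit:
carry_out(steps=[0.007,-0.0035,0,0,0,0,0.03,0,0,0,0.03,0,0,0,0.02,0,0,0,0.015,0,0,0,0.01,0,0,0,0.009,0,0,0,0,0])

```text
t: 17.77
tool_pos: [423.4, -136.0, 127.8]
eef_rot: [-2.865, -1.288, 0.001]
contact_force: [-0.8, 0.7, 0.1]
grip_width: 38.4
finger_force: 0.0
```

```bash
python3 f.py
```

```text
t 17.77 tcp [ 423.4 -136.   127.8] tool F [-0.05 -1.05 -0.07] w 38.39284686590284 0.0 yaw -41.6 ex.p 406.8 z 146.8
```

Emit:
carry_out(steps=[0,0,0,0,0,0,0,0,0,0,0,0,0,0,0,0,0,0,0,0,0,0,0,0], fingers=0, squeeze=70)

```text
t: 18.52
tool_pos: [423.2, -135.4, 128.9]
eef_rot: [-2.864, -1.288, 0.001]
contact_force: [-3.8, 4.0, 5.4]
grip_width: 13.7
finger_force: 68.1
```

```bash
python3 f.py; python3 -c "
import numpy as np
r=np.radians
def P(a): a=r(a); return -190*np.cos(a)+68*np.sin(a), 190*np.sin(a)+68*np.cos(a)
for a in range(0,38,2):
  p,q=P(a),P(a+2); print(a+2,'dy %.1f dz %.1f'%(q[0]-p[0],-(q[1]-p[1])),'z %.0f dx %.0f'%(80+q[1],q[0]+190))"
```

```text
t 18.52 tcp [ 423.2 -135.4  128.9] tool F [ 0.46 -5.47 -5.34] w 13.691096656477432 68.11627149581909 yaw -41.58 ex.p 406.2 z 147.9
2 dy 2.5 dz -6.6 z 155 dx 2
4 dy 2.7 dz -6.5 z 161 dx 5
6 dy 2.9 dz -6.4 z 167 dx 8
8 dy 3.2 dz -6.3 z 174 dx 11
10 dy 3.4 dz -6.2 z 180 dx 15
12 dy 3.6 dz -6.1 z 186 dx 18
14 dy 3.8 dz -5.9 z 192 dx 22
16 dy 4.0 dz -5.8 z 198 dx 26
18 dy 4.2 dz -5.6 z 203 dx 30
20 dy 4.4 dz -5.5 z 209 dx 35
22 dy 4.6 dz -5.3 z 214 dx 39
24 dy 4.8 dz -5.2 z 219 dx 44
26 dy 5.0 dz -5.0 z 224 dx 49
28 dy 5.1 dz -4.8 z 229 dx 54
30 dy 5.3 dz -4.6 z 234 dx 59
32 dy 5.5 dz -4.5 z 238 dx 65
34 dy 5.6 dz -4.3 z 243 dx 71
36 dy 5.7 dz -4.1 z 247 dx 76
38 dy 5.9 dz -3.9 z 251 dx 82
```

Emit:
carry_out(steps=[0,0.0012,-0.0033,0,0,0.0013,-0.0033,0,0,0.0013,-0.0033,0,0,0.0014,-0.0032,0,0,0.0015,-0.0032,0,0,0.0015,-0.0032,0])

```text
t: 19.27
tool_pos: [428.1, -139.7, 145.5]
eef_rot: [-2.861, -1.285, 0.003]
contact_force: [1.8, 6.8, -11.8]
grip_width: 13.8
finger_force: 68.2
```

```bash
python3 f.py
```

```text
t 19.27 tcp [ 428.1 -139.7  145.5] tool F [ 6.28 -3.14 11.86] w 13.778377762094946 68.20375442504883 yaw -41.62 ex.p 412.0 z 164.5
```

Emit:
carry_out(steps=[0.0005,0.0032,-0.0063,0,0.0005,0.0034,-0.0062,0,0.0005,0.0036,-0.0061,0,0.0005,0.0038,-0.0059,0,0,0.004,-0.0058,0,0,0.0042,-0.0056,0])

```text
t: 20.02
tool_pos: [444.0, -153.1, 180.7]
eef_rot: [-2.859, -1.285, 0.01]
contact_force: [-4.5, 4.8, -9.0]
grip_width: 14.0
finger_force: 68.6
```

```bash
python3 f.py
```

```text
t 20.02 tcp [ 444.  -153.1  180.7] tool F [ 0.64 -6.48  9.08] w 13.963394327111384 68.58446717262268 yaw -41.6 ex.p 431.9 z 199.7
```

Emit:
carry_out(steps=[0,0.0044,-0.0055,0,0,0.0046,-0.0053,0,0,0.0048,-0.0052,0,0,0.005,-0.005,0,0,0.0051,-0.0048,0,0,0.0053,-0.0046,0,0,0.0055,-0.0045,0,0,0.0056,-0.0043,0,0,0.0057,-0.0041,0])

```text
t: 21.15
tool_pos: [478.9, -182.8, 225.6]
eef_rot: [-2.857, -1.284, 0.008]
contact_force: [-7.6, 8.9, -0.5]
grip_width: 13.9
finger_force: 69.4
```

```bash
python3 f.py
```

```text
t 21.15 tcp [ 478.9 -182.8  225.6] tool F [  1.61 -11.55   0.61] w 13.903670805643298 69.35311317443848 yaw -41.59 ex.p 477.2 z 244.6
```

Emit:
carry_out(steps=[0,0.004,-0.0028,0,0,0,0,0,0,-0.002,0,0,0,-0.002,0,0,0,0,0,0])

```text
t: 21.78
tool_pos: [482.2, -185.6, 228.7]
eef_rot: [2.865, 1.288, -0.0]
contact_force: [2.3, 0.4, -11.1]
grip_width: 13.8
finger_force: 68.6
```

```bash
python3 f.py
```

```text
t 21.77 tcp [ 482.2 -185.6  228.7] tool F [ 1.85  1.45 11.1 ] w 13.779518134789036 68.58083367347717 yaw -41.59 ex.p 483.9 z 247.7
```

Emit:
carry_out(steps=[0,0,0.002,0,0,0,0,0])

```text
t: 22.02
tool_pos: [481.8, -185.2, 228.2]
eef_rot: [-2.865, -1.288, 0.001]
contact_force: [-3.5, 1.9, -1.3]
grip_width: 13.4
finger_force: 69.8
```

Emit:
carry_out(steps=[0,0,0,0,0,0,0,0,0,0,0,0,0,0,0,0,0,0,0,0], fingers=0.45)

```text
t: 22.65
tool_pos: [482.2, -185.4, 227.8]
eef_rot: [2.865, 1.288, 0.0]
contact_force: [-0.5, 0.4, 0.5]
grip_width: 38.5
finger_force: 0.0
```

Emit:
carry_out(steps=[0,0,-0.015,0,0,0,-0.025,0,0,0,-0.03,0,0,0,0,0])

```text
t: 23.15
tool_pos: [484.1, -186.2, 301.9]
eef_rot: [2.861, 1.286, 0.008]
contact_force: [0.4, -0.2, -0.3]
grip_width: 38.4
finger_force: 0.0
```

```bash
cat > e.py <<'E'
from h import *
import sys
for k in range(2):
    fs={n:robot.grab_frame(n) for n in("scene","top","wrist")}; a=[];p=[]
    for n,f in fs.items():
        r=robot.place_of("handle_bar",f)
        if r: print(n,np.round(r[0]["point"],1),round(r[0]["conf"],2))
        if r and r[0]["conf"]>.3: a.append(f);p.append(r[0]["point"])
    if len(a)>1:
        X=tri(a,p);print("bar",X.round(1),[(proj(f,X)-q).round(1) for f,q in zip(a,p)],"ex",X[:2]@[.7478,-.6639],"ey",X[:2]@[.6639,.7478])
cv2.imwrite(f"pics/w{sys.argv[1]}.png",fs["wrist"]["img"])
cv2.imwrite(f"pics/s{sys.argv[1]}.png",cv2.resize(fs["scene"]["img"][130:270,240:420],None,fx=3,fy=3))
E
python3 e.py 5;python3 f.py
```

```text
scene [335.5 172.2] 0.61
top [335.9 243.7] 0.56
wrist [274.1 231.1] 0.92
bar [ 479.6 -182.8  247.3] [array([ 0.5, -0.1]), array([ 0.1, -0.2]), array([-0.3, -2.1])] ex 479.99433061600536 ey 181.75227803945805
scene [333.8 170.9] 0.86
top [339.4 244.9] 0.91
wrist [272.9 229.2] 0.88
bar [ 480.7 -185.4  249.7] [array([2.3, 0.1]), array([-2.4, -1.8]), array([6. , 3.3])] ex 482.55391167697377 ey 180.47839395282284
t 23.75 tcp [ 482.  -185.3  297.3] tool F [-0.3  -0.04  0.61] w 38.38246747186835 0.0 yaw -41.6 ex.p 483.3 z 316.3
```

View pics/w5.png

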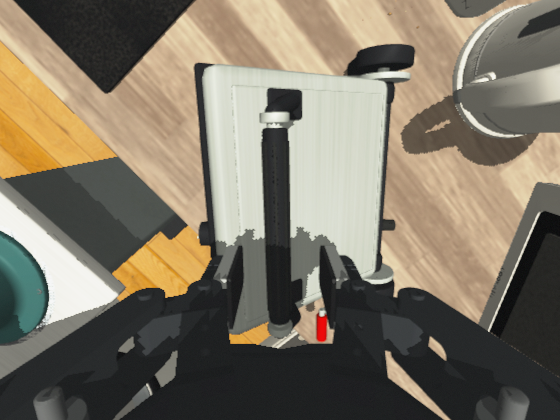

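The lid stands by itself at about 36°, with the bar at z ≈ 248 and running from (277,125) to (278,325). I'll close the fingers and go down onto the bar.

Emit:
carry_out(steps=[0,-0.0015,0,0,0,0,0,0,0,0,0,0,0,0,0,0,0,0,0,0,0,0,0.01,0,0,0,0.012,0,0,0,0.008,0,0,0,0.004,0,0,0,0,0], fingers=0, squeeze=30)

```text
t: 25.0
tool_pos: [480.8, -184.2, 263.2]
eef_rot: [-2.865, -1.288, 0.001]
contact_force: [1.3, 0.4, -0.4]
grip_width: -0.3
finger_force: 0.0
```

```bash
python3 e.py 6;python3 f.py
```

```text
scene [336.8 169.4] 0.77
top [337.3 240.5] 0.81
wrist [273.8 248.6] 0.89
bar [ 482.9 -183.2  257.2] [array([-1.4, -0.1]), array([-0.7,  1.7]), array([6.2, 5. ])] ex 482.75625967629804 ey 183.60915643934575
scene [336.5 172.6] 0.68
top [337.1 245. ] 0.58
wrist [276.6 251. ] 0.78
bar [ 477.4 -185.9  243.4] [array([0.4, 0.2]), array([-0.2, -0.7]), array([-0.5,  1.8])] ex 480.41003420734404 ey 177.92936255412476
t 25.6 tcp [ 481.1 -184.4  263.8] tool F [ 0.68 -0.86 -0.04] w 0.16520407226787187 0.0 yaw -41.6 ex.p 482.2 z 282.8
```

Emit:
carry_out(steps=[0,0,0.002,0,0,0,0.002,0,0,0,0.001,0,0,0,0,0])

```text
t: 26.1
tool_pos: [480.9, -184.3, 258.5]
eef_rot: [-2.865, -1.288, 0.0]
contact_force: [0.2, 0.9, 0.5]
grip_width: 0.1
finger_force: 0.0
```

Emit:
carry_out(steps=[0,0,0.001,0,0,0,0,0])

```text
t: 26.35
tool_pos: [481.0, -184.3, 257.6]
eef_rot: [-2.865, -1.288, 0.0]
contact_force: [-0.0, -0.4, -0.2]
grip_width: -0.0
finger_force: 0.0
```

Emit:
carry_out(steps=[0,0,0.001,0,0,0,0,0])

```text
t: 26.6
tool_pos: [481.0, -184.3, 256.6]
eef_rot: [-2.865, -1.288, 0.0]
contact_force: [-0.1, 0.2, -0.2]
grip_width: 0.5
finger_force: 0.0
```

```bash
python3 f.py
```

```text
t 26.6 tcp [ 481.  -184.3  256.6] tool F [ 0.1  -0.16  0.15] w 0.47124433032319746 0.0 yaw -41.6 ex.p 482.1 z 275.6
```

Emit:
carry_out(steps=[0,0,0.001,0,0,0,0,0])

```text
t: 26.85
tool_pos: [481.0, -184.3, 255.6]
eef_rot: [-2.865, -1.288, 0.0]
contact_force: [-0.2, -0.2, 1.4]
grip_width: -0.1
finger_force: 0.0
```

Emit:
carry_out(steps=[0,0,0.0007,0,0,0,0,0])

```text
t: 27.1
tool_pos: [481.0, -184.3, 254.9]
eef_rot: [-2.865, -1.288, 0.0]
contact_force: [-0.8, 0.4, -0.2]
grip_width: -0.0
finger_force: 0.0
```

```bash
python3 f.py
```

```text
t 27.1 tcp [ 481.  -184.3  254.9] tool F [-0.26 -0.89  0.16] w -0.004631715638208694 0.0 yaw -41.6 ex.p 482.0 z 273.9
```

Emit:
carry_out(steps=[0,0,0.0007,0,0,0,0,0])

```text
t: 27.35
tool_pos: [481.0, -184.3, 254.2]
eef_rot: [-2.865, -1.288, 0.0]
contact_force: [0.8, -0.6, 0.7]
grip_width: -0.2
finger_force: 0.0
```

Emit:
carry_out(steps=[0,0,0.0007,0,0,0,0,0])

```text
t: 27.6
tool_pos: [481.0, -184.3, 253.5]
eef_rot: [-2.865, -1.288, 0.0]
contact_force: [-0.3, 0.1, -0.6]
grip_width: 0.1
finger_force: 0.0
```

```bash
python3 f.py
```

```text
t 27.6 tcp [ 481.  -184.3  253.5] tool F [-0.13 -0.26  0.58] w 0.1327878033153721 0.0 yaw -41.6 ex.p 482.0 z 272.5
```

Emit:
carry_out(steps=[0,0,0.0007,0,0,0,0,0])

```text
t: 27.85
tool_pos: [481.0, -184.3, 253.1]
eef_rot: [-2.865, -1.288, 0.0]
contact_force: [-0.8, 0.8, 2.1]
grip_width: -0.2
finger_force: 0.8
```

Emit:
carry_out(steps=[0,0,0.0007,0,0,0,0,0])

```text
t: 28.1
tool_pos: [480.8, -184.1, 252.8]
eef_rot: [-2.865, -1.288, 0.0]
contact_force: [-2.9, 1.1, 4.7]
grip_width: -0.2
finger_force: 2.6
```

```bash
python3 f.py; python3 e.py 7
```

```text
t 28.1 tcp [ 480.8 -184.1  252.8] tool F [-1.11 -2.95 -4.68] w -0.19888481090716212 2.575301080942154 yaw -41.6 ex.p 481.8 z 271.8
scene [337.  172.9] 0.71
top [337.6 244.4] 0.76
wrist [276.6 259. ] 0.63
bar [ 477.4 -187.2  241.6] [array([-0. ,  0.1]), array([-0.4, -0.1]), array([1.5, 2.5])] ex 481.27150004224745 ey 176.95502418361994
scene [335.9 171.1] 0.61
top [337.1 244.6] 0.61
wrist [274.  258.7] 0.94
bar [ 478.6 -183.6  250.1] [array([0.5, 0.3]), array([-0.7, -0.8]), array([1.1, 3.7])] ex 479.8430760723081 ey 180.449311995569
```

View pics/w7.png

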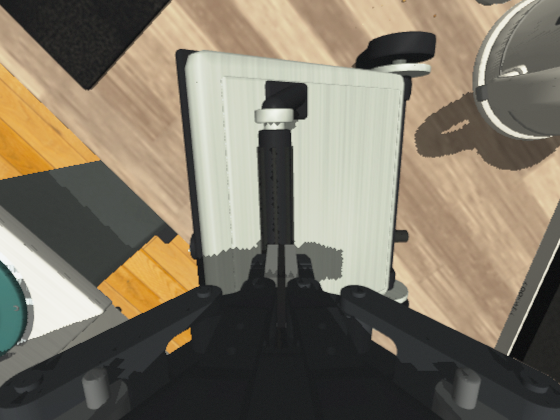

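The fingertip is on the bar at (278,250), but the sideways force shows it is a few mm forward of the crown. I'll lift, shift back 3.5 mm and press again.

Emit:
carry_out(steps=[0,0,-0.006,0,0,0.0035,0,0,0,0,0.002,0,0,0,0.0015,0,0,0,0,0])

```text
t: 29.32
tool_pos: [483.4, -186.5, 254.1]
eef_rot: [-2.865, -1.288, 0.001]
contact_force: [0.2, -0.3, -0.4]
grip_width: 0.1
finger_force: 0.0
```

Emit:
carry_out(steps=[0,0,0.0007,0,0,0,0,0])

```text
t: 29.58
tool_pos: [483.6, -186.6, 253.9]
eef_rot: [-2.865, -1.288, 0.0]
contact_force: [-0.6, 0.2, -1.1]
grip_width: 0.0
finger_force: 0.0
```

```bash
python3 f.py
```

```text
t 29.57 tcp [ 483.6 -186.6  253.9] tool F [-0.23 -0.54  1.08] w 0.046973703376392284 0.0 yaw -41.6 ex.p 485.5 z 272.9
```

Emit:
carry_out(steps=[0,0,0.0007,0,0,0,0,0])

```text
t: 29.82
tool_pos: [483.6, -186.6, 253.2]
eef_rot: [2.865, 1.288, -0.0]
contact_force: [-0.0, 0.4, 0.3]
grip_width: 0.3
finger_force: 0.0
```

Emit:
carry_out(steps=[0,0,0.0007,0,0,0,0,0])

```text
t: 30.08
tool_pos: [483.6, -186.6, 252.8]
eef_rot: [-2.865, -1.288, -0.0]
contact_force: [-0.9, 0.5, 1.9]
grip_width: 0.2
finger_force: 0.9
```

```bash
python3 f.py
```

```text
t 30.07 tcp [ 483.6 -186.6  252.8] tool F [-0.25 -0.97 -1.85] w 0.1694781948976052 0.8534075506031513 yaw -41.6 ex.p 485.5 z 271.8
```

Emit:
carry_out(steps=[0,0,0.0008,0,0,0,0,0])

```text
t: 30.32
tool_pos: [483.5, -186.5, 252.5]
eef_rot: [-2.865, -1.288, -0.0]
contact_force: [-2.6, 1.8, 4.5]
grip_width: 0.1
finger_force: 2.6
```

```bash
python3 f.py
```

```text
t 30.32 tcp [ 483.5 -186.5  252.5] tool F [-0.37 -3.13 -4.48] w 0.10388244398600699 2.563077360391617 yaw -41.6 ex.p 485.4 z 271.5
```

Emit:
carry_out(steps=[0,0,0.0002,0,0,0,0,0,0,0,0,0,0,0,0,0])

```text
t: 30.82
tool_pos: [483.6, -186.5, 252.5]
eef_rot: [-2.865, -1.288, -0.0]
contact_force: [-2.6, 1.7, 5.9]
grip_width: -0.2
finger_force: 2.9
```

Emit:
carry_out(steps=[0,0,0,0,0,0,0,0,0,0,0,0,0,0,0,0])

```text
t: 31.32
tool_pos: [483.6, -186.5, 252.5]
eef_rot: [-2.865, -1.288, -0.0]
contact_force: [-2.3, 1.3, 6.0]
grip_width: -0.2
finger_force: 2.9
```

Emit:
carry_out(steps=[0,0,0,0,0,0,0,0,0,0,0,0,0,0,0,0])

```text
t: 31.82
tool_pos: [483.5, -186.5, 252.5]
eef_rot: [-2.865, -1.288, -0.0]
contact_force: [-3.2, 1.8, 6.0]
grip_width: 0.1
finger_force: 2.9
```

Emit:
carry_out(steps=[0,0,0,0,0,0,0,0,0,0,0,0,0,0,0,0])

```text
t: 32.33
tool_pos: [483.5, -186.5, 252.5]
eef_rot: [-2.865, -1.288, -0.0]
contact_force: [-3.6, 1.6, 6.0]
grip_width: -0.4
finger_force: 2.9
```

```bash
python3 f.py
```

```text
t 32.33 tcp [ 483.5 -186.5  252.5] tool F [-1.22 -3.73 -6.02] w -0.4111191845688342 2.884993404150009 yaw -41.6 ex.p 485.4 z 271.5
```

The lid holds at 6 N without sinking. I'll ease to 5 N, take out the side force and hold steadily.

Emit:
carry_out(steps=[0,-0.0008,-0.0002,0,0,0,0,0,0,0,0,0,0,0,0,0])

```text
t: 32.83
tool_pos: [483.1, -186.1, 252.2]
eef_rot: [2.865, 1.288, 0.0]
contact_force: [-1.3, 1.5, 5.5]
grip_width: -0.0
finger_force: 2.7
```

```bash
python3 f.py
```

```text
t 32.83 tcp [ 483.1 -186.1  252.2] tool F [ 0.28 -1.97 -5.53] w -0.001790832715650203 2.721501812338829 yaw -41.6 ex.p 484.9 z 271.2
```

Emit:
carry_out(steps=[0,-0.0003,-0.0001,0,0,0,0,0,0,0,0,0,0,0,0,0,0,0,0,0,0,0,0,0,0,0,0,0,0,0,0,0,0,0,0,0])

```text
t: 33.95
tool_pos: [482.9, -185.9, 252.0]
eef_rot: [2.865, 1.288, 0.0]
contact_force: [-1.3, 0.3, 5.2]
grip_width: -0.1
finger_force: 2.6
```

Emit:
carry_out(steps=[0,0,0,0,0,0,0,0,0,0,0,0,0,0,0,0,0,0,0,0,0,0,0,0,0,0,0,0,0,0,0,0])

```text
t: 34.95
tool_pos: [482.9, -185.9, 252.0]
eef_rot: [2.865, 1.288, 0.0]
contact_force: [-0.9, 1.0, 5.6]
grip_width: -0.2
finger_force: 2.6
```

Emit:
carry_out(steps=[0,0,-0.004,0,0,0,-0.01,0,0,0,-0.03,0,0,0,-0.04,0,0,0,-0.02,0,0,0,0,0,0,0,0,0])

```text
t: 35.83
tool_pos: [482.2, -185.6, 354.2]
eef_rot: [-2.864, -1.287, 0.003]
contact_force: [-0.0, -0.4, 0.1]
grip_width: 0.2
finger_force: 0.0
```

```bash
python3 f.py; python3 e.py 8; python3 b.py 9 lever_grip tin mug teaspoon
```

```text
t 35.83 tcp [ 482.2 -185.6  354.2] tool F [-0.31  0.21 -0.05] w 0.20545331007171125 0.0 yaw -41.6 ex.p 483.0 z 373.2
scene [336.2 174.7] 0.64
top [335.6 244.5] 0.91
wrist [274.3 209.5] 0.73
bar [ 476.6 -183.7  237.8] [array([ 0.4, -0.2]), array([0.3, 0.1]), array([ 0.1, -2.8])] ex 478.39079063098706 ey 179.08189352569175
scene [337.9 174.1] 0.89
top [336.4 243.6] 0.68
wrist [273.8 207.4] 0.64
bar [ 476.6 -185.4  239. ] [array([-1. , -0.1]), array([0.1, 1. ]), array([0.8, 0.9])] ex 479.47932880558244 ey 177.8037737240153
36.575 [ 482.9 -185.9  356. ] [2.865 1.288 0.   ]
lever_grip top [382.9 268.8] 0.61
tin scene [285.  304.7] 0.67
tin top [213.8 263.3] 0.65
   [432.7 228.2   9.5] [array([2. , 0.3]), array([-0.7, -1.7])]
mug scene [231.9 376.4] 0.63
mug top [136.3 263.7] 0.98
   [437.2 515.7  -6.6] [array([3.4, 0.8]), array([-1.2, -2.5])]
teaspoon scene [371.4 175.6] 0.52
teaspoon top [425.8 250.2] 0.4
teaspoon wrist [357.1 274.3] 0.23
   [ 465.5 -543.5   15. ] [array([-0.2, -0. ]), array([0.1, 0.2])]
```

View pics/s8.png

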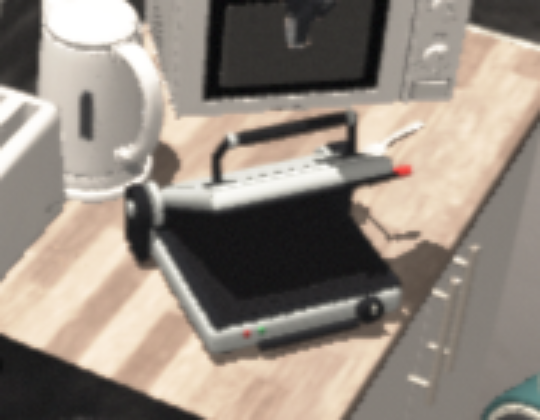

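The scene picture shows the lid standing about half open: bar in the crop from (225,145) to (350,118), red grip at (402,171). I'll compare against the picture taken after the first release, and over time, for slow sinking.

Emit:
carry_out(steps=[0,0,0,0,0,0,0,0,0,0,0,0,0,0,0,0,0,0,0,0,0,0,0,0,0,0,0,0,0,0,0,0,0,0,0,0,0,0,0,0])

```text
t: 38.42
tool_pos: [482.8, -185.9, 355.9]
eef_rot: [-2.865, -1.288, -0.0]
contact_force: [-0.1, -0.2, -0.1]
grip_width: 0.0
finger_force: 0.0
```

```bash
python3 e.py 10; python3 - <<'E'
import cv2,numpy as np
g=lambda n:cv2.imread(f"pics/s{n}.png",0)[::1]
for a,b in(("5","6"),("5","7"),("5","8"),("8","10")):
    A,B=g(a),g(b); 
    for nm,(x0,y0,x1,y1) in (("handle",(205,100,365,190)),("base",(230,310,390,360))):
        r=cv2.matchTemplate(B,A[y0:y1,x0:x1],cv2.TM_CCOEFF_NORMED); _,v,_,l=cv2.minMaxLoc(r); print(a,b,nm,"shift/3px",(l[0]-x0)/3,(l[1]-y0)/3,round(v,3))
E
python3 -c "
from h import *
f=robot.grab_frame('scene')
y=np.radians(-41.6)
for a in(32,34,36):
  r=np.radians(a);e=600-190*np.cos(r)+68*np.sin(r);z=80+190*np.sin(r)+68*np.cos(r)
  print(a,proj(f,[e*np.cos(y)-180.5*np.sin(y),e*np.sin(y)+180.5*np.cos(y),z]))"
```

```text
scene [336.8 171.3] 0.66
top [337.9 246.1] 0.79
wrist [274.3 207.7] 0.7
bar [ 476.1 -185.6  248.7] [array([0.5, 0.3]), array([-0.8, -1.5]), array([-0.5,  4.2])] ex 479.28212416326744 ey 177.26600391392944
scene [334.8 171.8] 0.61
wrist [275.3 206.7] 0.7
bar [ 481.7 -182.   248.7] [array([ 0.6, -0.1]), array([ 0.6, -2.2])] ex 481.0797463418956 ey 183.71326456209118
5 6 handle shift/3px 0.0 0.0 0.972
5 6 base shift/3px 0.0 0.0 1.0
5 7 handle shift/3px 0.0 0.0 0.948
5 7 base shift/3px 0.0 0.0 1.0
5 8 handle shift/3px 0.0 0.0 0.958
5 8 base shift/3px 0.0 0.0 1.0
8 10 handle shift/3px 0.0 0.0 1.0
8 10 base shift/3px 0.0 0.0 1.0
32 [336.68770631 175.05217766]
34 [336.1392084  173.08981571]
36 [335.56900866 171.15414304]
```

The lid hasn't moved a pixel since the first release, and the gripper is clear of everything. I'll hand in.

```bash
python3 -c "
from workcell import robot
print(robot.close_job())"
```

```text
the job is handed in; nothing more can be done
None
```

The job is handed in: I drew the brake lever to about 70°, an estimated 5 N above slack; the lid then stood by itself at about 35° open, did not sink under a steady 5–6 N press on the bar, and I touched nothing else.

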